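Fetch the slide rack from behind the reagent bottles and put it on the slide warmer

ROBOT

A 6-joint arm with a two-finger parallel gripper is mounted at the origin on the work surface. World frame = base frame: x ahead of the robot, y to its left, z up, the work surface at z = 0. Lengths are in m, angles in rad, forces in N, time in s.
With the tool pointing down it reaches from about 0.3 to 0.85 m from the base axis. Payload 5.4 kg.
Tool frame: the origin (TCP) lies midway between the tips of the shut fingers; the grasp point (between the pads) lies grip_depth behind it (grip_depth is the distance from the TCP to the grasp point, in m); y points along the fingers, x is the direction in which the jaws open and shut, and the axes are right-handed (so a half turn about y gives the same grasp; the last joint's range is limited). The gripper opens to 85 mm and grips with 20 to 120 N. Pads are 22 mm wide; open, the fingers measure 114 mm over their backs; the gripper's body (76 mm by 85 mm) begins 54 mm behind the grasp point. The pads swing forward as they close: fully open they stand 13 mm farther back than shut.
Start: joints at [-0.21, 0.158, 1.597, -0, 1.386, -0.21], TCP at [0.575, -0, 0.231] pointing down, gripper open.
Joint ranges: [-2.91, 2.91], [-0.94, 2.29], [0.18, 2.7], [-1.29, 4.43], [0.17, 2.64], [-3, 3]. Speed limits (rad/s): [2.57, 2.57, 3.14, 3.14, 3.14, 3.14].

INTERFACE

Orientations are given as a unit quaternion [x, y, z, w].
In Python, from bench import * gives the robot as it stands. The module is installed in compiled form; this text tells all that it offers.
- The arm moves only by the shell command python3 -m pendant 'ROWS' [FORCE]. ROWS is JSON, a list of rows, each an object with "xyz": the shift along the world's x, y, z in m, a list of three; "turn": the turn, a rotation vector about the world's x, y, z in degrees, a list of three; "hand": the closure, from 0 (fully open) to 1 (shut). In form: [{"xyz": [dx, dy, dz], "turn": [ax, ay, az], "hand": hand}, ...]. A call has 1 to 8 rows; each row is the pose to reach, as a shift and turn from the pose measured when the call began; what a row does not reach only later rows make up. A row lasts 1/10 s, in which the tool goes at most 50 mm and 8.59 degrees, less where a joint would pass 70% of its speed; a pose out of reach is approached as far as the arm can. A call with a gripper value outside its range is refused whole. The fingers move at their own pace and stop on an object; FORCE is the grip in N (left out, the last holds). Time passes only in rows, so rows that repeat a pose let the fingers close. It gives the time, the measured TCP pose, the force and the opening at its end, in the units of the state.
- sense(): the state, without advancing time (a new reading comes with each control period).
- capture(name): name is "scene" or "side" or "wrist"; returns a dict with "color" (400x640x3 uint8, red, green, blue), "z_map" (400x640 float32, m along the optical axis (not along the pixel's ray), 0 where there is no reading), "fx", "fy", "cx", "cy" (pixels), "rvec" (rotation vector, rad) and "tvec" (3), from world to camera coordinates, as OpenCV has them. Camera axes: x right, y down, z forward; pixel columns grow to the right and rows downward; lengths in m; the calibration is good to about 2 mm. A picture is of the moment at which its call begins.
- job_done(): hands the job in, once; it reports no verdict.
Trained networks look in a picture, given as the dict that the camera call returned (one of the last four; its "shot" number tells which), for a name from the list of things; names that differ only in an ending like _2 or _b are one class to them, and where a whole thing is asked for, a point or a joint stands for the part that bears it (a point fixed in the world has none). Each returns a list of dicts, best first, with "p" (0 to 1); they miss things now and then, are a little off and sometimes report something else, mostly with a low value. They report only what shows in the picture. A call takes as long as a camera call. They do not tell look-alikes from the thing itself.
- spot_in(query, picture): "extent" ([left, top, right, bottom] in pixels, round what is visible of it).
- outline_of(query, picture): "region" (400x640 bool, what is visible of it) and "extent" ([left, top, right, bottom] in pixels, round what is visible of it).
- spot_point(query, picture): "location" ([row, column] in pixels: a listed point, or the origin of a listed thing).
The state is a dict: "clock": time; "q": joint angles; "qvel": joint speeds; "joint_torque": joint torques, N m; "eef_pos": TCP position; "tool_rot": TCP orientation; "wrist_force": force on the tool from outside, world axes, zero at the start; "ft_torque": the same for the moment, N m; "opening": finger opening in m.
Only numpy, scipy, OpenCV 4.12 (cv2) and the standard library are available. Lean on these libraries where they do the work, as an engineer would, in place of code of your own. Each camera call takes 0.05 s, during which the arm holds its last target. There are 200 camera calls.

TASK

The steel slide rack at the back of the storage bay is to go on the slide warmer, but two reagent bottles stand in front of it: without moving the rack, first stand both bottles on the steel side tray, then set the rack in the middle of the warmer's black plate, its long sides along the plate's long sides and all of it on the plate. Only then put each bottle back upright on the spot in the bay where it stood. Keep bottles and rack upright throughout, and leave the stack of cassettes in the bay and the black box on the tray where they are.

Things in the scene. Friction and masses are not known exactly. Their poses are not given: they have to be found in the camera images.
- bay: low fixed grey tray; floor 180 (x) by 200 (y) mm, 5 mm thick, from 75 mm before to 105 behind (+x) the origin (on the bench); 17 mm kerbs at back and sides. Steel partitions 45 mm high, 4 thick, along x from 18 to 85, at y = +-53. Rack between them at x about 45, bottles side by side at x about -12, y +-37, either way round. Turned up to 0.2 rad.
- round_bottle_mid (a point): round amber glass bottle, paper band, white cap: body 54 mm across, shoulder sloping up to 88 mm, narrow neck, round cap 32 mm across from 98 to 125 mm above its foot (125 mm high in all); 0.15 to 0.31 kg. Can be lifted by the cap. Point on its axis, half-way up (62.5 mm above its foot), z up.
- square_bottle_mid (a point): square amber glass bottle, paper band, white cap: body 48 by 48 mm up to 80 mm, shoulder ring to 88, narrow neck, round cap 32 mm across from 98 to 125 mm above its foot (125 mm high in all); 0.15 to 0.31 kg. Can be lifted by the cap. Point on its axis, half-way up (62.5 mm above its foot), z up.
- slide_rack_mid (a point): steel slide rack full of upright glass slides, a solid block to the gripper: 40 mm (its x) by 84 mm (its y) by 46 mm high, 0.13 to 0.25 kg. Grasp it across its 40 mm. In the bay about 9 mm are free at each end, 36 mm behind it. Point: its centre, half-way up (23 mm above its underside), z up.
- tray: side tray, fixed flat open steel tray 170 mm (x) by 190 mm (y), walls 4 mm thick and 12 mm high over the bench, inner floor 4 mm above the bench. Origin under its centre on the bench, z up. The black box lies on its back part, about 54 mm behind (+x) the centre; the rest is free. Turned up to 0.2 rad.
- plate (a point): slide warmer, a fixed white box 200 mm (x) by 160 mm (y), with a flat black steel-edged plate on its front part, 66 mm (x) by 110 mm (y), surface 50 mm above the bench. Point: centre of the plate's surface, y along its long sides, z up. A control hump rises 16 mm above the plate from 75 mm behind (+x) its centre on. Turned up to 0.2 rad.
- cassettes_mid (a point): stack of four small plastic cassettes, 40 by 28 by 26 mm high, loose in the bay behind one bottle, on the outer side of the partition on the +y side. Point at its centre. To be left alone.
- coverslip_box_mid (a point): flat black plastic box, 36 (x) by 60 (y) by 14 mm high, loose on the back part of the side tray. Point at its centre. To be left alone.
There are look-alikes about, which are no part of the job. Leave any green look-alike of the part that bears square_bottle_mid alone. Leave any green look-alike of the part that bears slide_rack_mid alone.

How it is judged:
On the way, in this order (a step that is already met when the one before it is completed fails the run):
1. both bottles stand released and upright on the side tray, the rack still in its place in the bay (x of round_bottle_mid in the frame of tray between -0.065 and 0.065 m and y of round_bottle_mid in the frame of tray between -0.075 and 0.075 m and z of round_bottle_mid in the frame of tray between 0.056 and 0.077 m and angle between each of round_bottle_mid, square_bottle_mid's own z axis and vertical below 0.12 rad and x of square_bottle_mid in the frame of tray between -0.065 and 0.065 m and y of square_bottle_mid in the frame of tray between -0.075 and 0.075 m and z of square_bottle_mid in the frame of tray between 0.056 and 0.077 m and distance of slide_rack_mid from where it was at the start of the episode below 0.02 m and contact force between the fingers and round_bottle below 0.3 N and contact force between the fingers and square_bottle below 0.3 N), for 0.2 s.
2. the rack stands squarely in the middle of the warmer's plate, released, while both bottles still stand on the side tray (x of slide_rack_mid in the frame of plate between -0.014 and 0.014 m and y of slide_rack_mid in the frame of plate between -0.014 and 0.014 m and z of slide_rack_mid in the frame of plate between 0.017 and 0.03 m and angle between the y axis of slide_rack_mid and the y axis of plate, either way round below 0.2 rad and angle between slide_rack_mid's own z axis and vertical below 0.1 rad and x of round_bottle_mid in the frame of tray between -0.065 and 0.065 m and y of round_bottle_mid in the frame of tray between -0.075 and 0.075 m and z of round_bottle_mid in the frame of tray between 0.056 and 0.077 m and angle between each of round_bottle_mid, square_bottle_mid's own z axis and vertical below 0.12 rad and x of square_bottle_mid in the frame of tray between -0.065 and 0.065 m and y of square_bottle_mid in the frame of tray between -0.075 and 0.075 m and z of square_bottle_mid in the frame of tray between 0.056 and 0.077 m and contact force between the fingers and slide_rack below 0.3 N), for 0.2 s.
At the end, for the whole second after the job is handed in: The rack stands upright on the plate, its centre within 14 mm of the plate's centre along either side and turned less than 0.2 rad from it; each bottle stands upright within 15 mm of where it stood at the start; all are released and at rest (x of slide_rack_mid in the frame of plate between -0.014 and 0.014 m and y of slide_rack_mid in the frame of plate between -0.014 and 0.014 m and z of slide_rack_mid in the frame of plate between 0.017 and 0.03 m and angle between the y axis of slide_rack_mid and the y axis of plate, either way round below 0.2 rad and angle between slide_rack_mid's own z axis and vertical below 0.1 rad and distance of each of round_bottle_mid, square_bottle_mid from where it was at the start of the episode below 0.015 m and angle between each of round_bottle_mid, square_bottle_mid's own z axis and vertical below 0.12 rad and linear speed of each of round_bottle, square_bottle, slide_rack below 0.02 m/s); the robot touches nothing.
It fails at once if a bottle or the rack is tipped by more than 0.6 rad (angle between any of round_bottle_mid, square_bottle_mid, slide_rack_mid's own z axis and vertical above 0.6 rad).
It fails at once if the cassettes or the black box are moved by more than 25 mm (distance of any of cassettes_mid, coverslip_box_mid from where it was at the start of the episode above 0.025 m).
It also fails if it takes over 136 s, if anything falls off the work surface, if the arm or the gripper's body presses on something with over 40 N, if the wrist force passes 120 N, or if a joint passes its speed limit or range.

## Working session

There is one attempt and no reset: what is moved stays moved. The work goes in short steps, Python scripts to look and compute and a shell command to move; the robot and the scene stay as the last step left them, time stands still between calls to the robot, and variables do not carry over. Pictures are saved under pics/ and viewed, about 12 in all and at most 16, crops included, and the job is handed in when it is done.

```bash
mkdir -p pics; cat > h.py <<'E'
from bench import *
import numpy as np, cv2
def world(pic, mask=None):
    R=cv2.Rodrigues(np.array(pic["rvec"],float))[0]; t=np.array(pic["tvec"],float).ravel()
    z=pic["z_map"]; v,u=np.mgrid[0:400,0:640]
    P=np.stack([(u-pic["cx"])/pic["fx"]*z,(v-pic["cy"])/pic["fy"]*z,z],-1)
    W=(P-t)@R
    W[z<=0]=np.nan
    return W
def save(name,pic): cv2.imwrite("pics/"+name+".png",pic["color"][:,:,::-1])
E
python3 - <<'E'
from h import *
s=sense();print(s["clock"],s["eef_pos"],s["tool_rot"],s["opening"],s["wrist_force"])
for c in ["scene","side","wrist"]:
    p=capture(c);save(c+"0",p);W=world(p)
    R=cv2.Rodrigues(np.array(p["rvec"],float))[0];print(c,"cam at",-R.T@np.ravel(p["tvec"]))
    for n in ["round_bottle_mid","square_bottle_mid","slide_rack_mid","bay","tray","plate","cassettes_mid","coverslip_box_mid"]:
        for d in spot_point(n,p)[:3]:
            r,k=d["location"];r_,k_=min(399,max(0,int(r))),min(639,max(0,int(k)));print(n,round(d["p"],2),round(r),round(k),np.round(W[r_,k_],3))
E
```

```text
0.0 [5.74389609e-01 9.09249074e-05 2.30313256e-01] [-7.06979697e-01  6.71128181e-04  6.36685951e-04  7.07233237e-01] 0.08534759392632722 [-0.26693595  0.16299347  1.11236405]
scene cam at [ 1.26061879 -0.35445001  0.68337489]
round_bottle_mid 0.95 230 250 [ 0.574 -0.238  0.088]
round_bottle_mid 0.53 199 442 [0.548 0.293 0.006]
square_bottle_mid 0.95 271 131 [ 0.596 -0.486  0.077]
square_bottle_mid 0.76 194 227 [ 0.415 -0.255  0.079]
square_bottle_mid 0.66 236 218 [ 0.565 -0.306  0.084]
slide_rack_mid 0.85 265 233 [ 0.599 -0.289  0.021]
slide_rack_mid 0.55 218 158 [ 0.399 -0.425  0.043]
bay 0.6 260 237 [ 0.566 -0.275  0.004]
tray 0.95 196 442 [0.538 0.3   0.004]
plate 0.9 194 340 [0.479 0.019 0.048]
cassettes_mid 0.75 265 270 [ 0.638 -0.216  0.03 ]
coverslip_box_mid 0.62 201 453 [0.584 0.303 0.018]
side cam at [0.18053138 0.49331723 0.66199242]
round_bottle_mid 0.78 146 338 [ 0.535 -0.224  0.083]
square_bottle_mid 0.89 105 364 [ 0.568 -0.462  0.074]
square_bottle_mid 0.72 130 347 [ 0.543 -0.292  0.091]
square_bottle_mid 0.69 163 387 [ 0.393 -0.222  0.082]
slide_rack_mid 0.7 142 407 [ 0.397 -0.404  0.03 ]
slide_rack_mid 0.69 146 324 [ 0.592 -0.249  0.042]
bay 0.76 158 339 [ 0.532 -0.227  0.041]
tray 0.62 321 211 [0.528 0.304 0.004]
plate 0.7 209 304 [0.507 0.001 0.052]
cassettes_mid 0.57 152 305 [ 0.633 -0.212  0.029]
coverslip_box_mid 0.86 309 179 [0.593 0.32  0.018]
wrist cam at [0.57512726 0.0682472  0.37392264]
plate 0.83 171 253 [0.494 0.01  0.051]
cassettes_mid 0.94 317 361 [ 0.626 -0.201  0.031]
```

View pics/scene0.png

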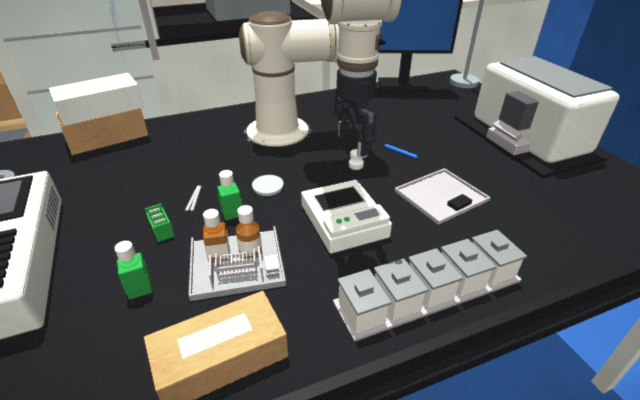

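View pics/side0.png

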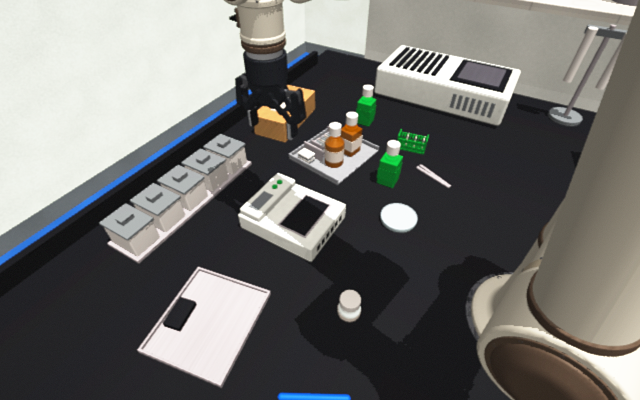

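The scene view shows the amber round bottle at about (250,230), the square one at (215,236), the rack behind them at (237,265), and the cassettes at (271,266). The green decoys are at (229,200), (132,271) and (158,218). I'll move the wrist camera over the bay, which also lets it see the plate.

```bash
python3 -m pendant '[{"xyz":[-0.01,-0.03,0.05],"turn":[0,0,0],"hand":0},{"xyz":[-0.02,-0.06,0.09],"turn":[0,0,0],"hand":0},{"xyz":[-0.03,-0.09,0.13],"turn":[0,0,0],"hand":0},{"xyz":[-0.03,-0.12,0.17],"turn":[0,0,0],"hand":0},{"xyz":[-0.03,-0.13,0.19],"turn":[0,0,0],"hand":0},{"xyz":[-0.03,-0.13,0.19],"turn":[0,0,0],"hand":0},{"xyz":[-0.03,-0.13,0.19],"turn":[0,0,0],"hand":0},{"xyz":[-0.03,-0.13,0.19],"turn":[0,0,0],"hand":0}]' 60
python3 - <<'E'
from h import *
p=capture("wrist");save("wrist1",p);W=world(p)
np.savez("w1.npz",W=W,c=p["color"])
R=cv2.Rodrigues(np.array(p["rvec"],float))[0];print(R, -R.T@np.ravel(p["tvec"]),p["fx"])
for n in ["round_bottle_mid","square_bottle_mid","slide_rack_mid","bay","plate","cassettes_mid"]:
    for d in outline_of(n,p)[:3]:
        m=d["region"]; q=W[m]; q=q[~np.isnan(q[:,0])]
        zt=np.percentile(q[:,2],98) if len(q) else 0
        t=q[q[:,2]>zt-.006]; 
        if len(t)>5:
            r=cv2.minAreaRect((t[:,:2]*1000).astype(np.float32)); print(n,round(d["p"],2),d["extent"],"ztop %.3f"%zt,np.round(t.mean(0),3),np.round(r[0],1),np.round(r[1],1),round(r[2],1))
    for d in spot_point(n,p)[:2]: print("   pt",round(d["p"],2),np.round(d["location"]))
E
```

```text
clock: 2.15
eef_pos: [0.5447, -0.1293, 0.4196]
tool_rot: [-0.707, 0.001, 0.001, 0.708]
wrist_force: [-1.0, 0.3, -0.0]
opening: 0.0853
[[ 0.99999571  0.00142828 -0.00255784]
 [ 0.00207443 -0.96173304  0.2739804 ]
 [-0.00206863 -0.27398453 -0.96173187]] [ 0.54512277 -0.06124308  0.56231699] 287.81189944926746
round_bottle_mid 0.97 [317.1, 197.7, 349.7, 243.5] ztop 0.131 [ 0.556 -0.241  0.13 ] [ 556.1 -241.2] [30.4 29.3] 90.0
   pt 0.71 [219. 331.]
   pt 0.55 [236. 354.]
square_bottle_mid 0.93 [325.1, 306.0, 347.7, 336.7] ztop 0.084 [ 0.569 -0.462  0.09 ] [ 569.9 -300.9] [ 42.2 362.7] 0.7
square_bottle_mid 0.91 [308.4, 231.4, 338.2, 280.6] ztop 0.131 [ 0.542 -0.311  0.13 ] [ 541.5 -311.2] [29.6 30.6] 52.6
square_bottle_mid 0.69 [220.4, 200.4, 259.4, 243.7] ztop 0.126 [ 0.394 -0.249  0.125] [ 393.8 -249.4] [30.  30.3] 61.7
   pt 0.88 [225. 242.]
   pt 0.85 [337. 338.]
slide_rack_mid 0.96 [226.3, 277.9, 273.7, 310.1] ztop 0.046 [ 0.394 -0.427  0.043] [ 391.5 -429.6] [84.5 37.1] 14.7
slide_rack_mid 0.68 [342.8, 212.7, 371.3, 258.2] ztop 0.051 [ 0.607 -0.283  0.048] [ 606.  -284.3] [84.9 38.5] 77.2
   pt 0.76 [295. 250.]
   pt 0.6 [235. 357.]
bay 0.89 [288.1, 174.7, 391.2, 280.3] ztop 0.045 [ 0.61  -0.288  0.045] [ 584.7 -282.1] [111.3 119.5] 80.2
   pt 0.61 [226. 331.]
plate 0.61 [253.5, 21.9, 382.6, 123.4] ztop 0.068 [0.599 0.01  0.066] [599.3   6.9] [149.9  54.9] 89.3
   pt 0.58 [ 76. 295.]
cassettes_mid 0.56 [353.3, 188.5, 381.5, 208.9] ztop 0.033 [ 0.629 -0.211  0.031] [ 629.6 -211.9] [27.8 39.6] 79.3
   pt 0.89 [198. 364.]
```

View pics/wrist1.png

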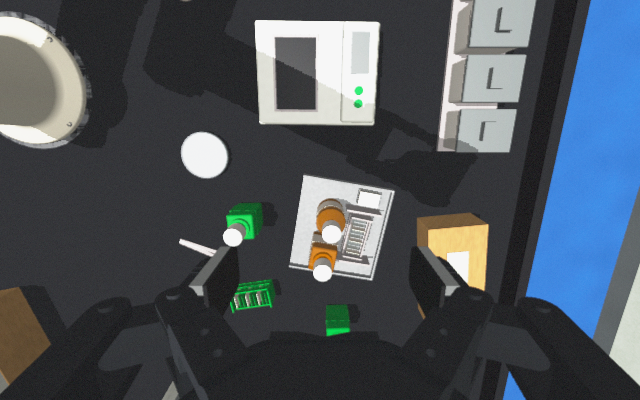

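The caps are at about (0.556,-0.241) for the round bottle and (0.542,-0.311) for the square one. The rack is at (0.606,-0.284), yawed about -12.5°. Next I'll get the plate and tray poses, the grip depth, and a cross-check of the bottles.

```bash
python3 - <<'E'
from h import *
import bench
print({k:getattr(bench,k) for k in dir(bench) if 'grip' in k.lower() or 'depth' in k.lower()})
d=np.load("w1.npz");W,c=d["W"],d["c"].astype(int)
def rect(t,l):
    if len(t)<8: print(l,"few");return
    r=cv2.minAreaRect((t[:,:2]*1000).astype(np.float32));print(l,len(t),np.round(r[0],1),np.round(r[1],1),round(r[2],1),"mean",np.round(np.nanmean(t,0),3))
def near(W,x,y,r): return np.hypot(W[...,0]-x,W[...,1]-y)<r
def plate(W,c,l):
    m=(abs(W[...,2]-.05)<.008)&near(W,.5,0,.11)&(c.max(-1)<110)
    m=cv2.morphologyEx(m.astype(np.uint8),cv2.MORPH_OPEN,np.ones((3,3)))
    n,L,s,_=cv2.connectedComponentsWithStats(m); rect(W[L==1+s[1:,4].argmax()],l+" plate black")
    rect(W[(abs(W[...,2]-.05)<.012)&near(W,.53,0,.17)],l+" warmer top")
plate(W,c,"wrist")
for n in ["scene","side"]:
    p=capture(n);W=world(p);c=p["color"].astype(int)
    plate(W,c,n)
    for nm,x,y in [("round",.556,-.241),("square",.542,-.311)]:
        rect(W[near(W,x,y,.03)&(W[...,2]>.126)],n+nm)
    rect(W[near(W,.606,-.284,.055)&(abs(W[...,2]-.05)<.005)],n+"rack")
    for o in outline_of("tray",p)[:1]: rect(W[o["region"]&(W[...,2]<.02)&(W[...,2]>-.01)],n+"tray")
    for o in outline_of("coverslip_box_mid",p)[:1]: rect(W[o["region"]&(W[...,2]>.014)&(W[...,2]<.024)],n+"box")
E
```

```text
{'grip_depth': 0.0187}
wrist plate black 2743 [496.5   7.9] [ 64.9 106.9] 0.2 mean [0.497 0.009 0.05 ]
wrist warmer top 9013 [531.3   7.9] [160.2 200.2] 89.4 mean [0.505 0.01  0.049]
scene plate black 654 [494.7   8.8] [111.3  68.4] 89.5 mean [0.497 0.007 0.05 ]
scene warmer top 2479 [530.7   8.3] [160.1 203.1] 89.4 mean [0.53  0.    0.049]
sceneround 118 [ 554.4 -240.5] [28.  32.2] 76.1 mean [ 0.556 -0.241  0.129]
scenesquare 124 [ 540.  -311.7] [32.7 28.9] 28.5 mean [ 0.542 -0.311  0.129]
scenerack 239 [ 590.9 -280.9] [108.6  71. ] 77.7 mean [ 0.59  -0.28   0.049]
scenetray 2628 [524.  311.6] [188.9 213.4] 9.3 mean [0.531 0.302 0.005]
scenebox 194 [586.  321.5] [37.7 60.9] 14.9 mean [0.587 0.321 0.017]
side plate black 986 [495.7  10.2] [109.9  68. ] 89.2 mean [0.495 0.012 0.05 ]
side warmer top 3626 [528.2  10.4] [161.7 198.4] 89.1 mean [0.504 0.022 0.049]
sideround 75 [ 552.7 -238.9] [29.2 30.4] 9.8 mean [ 0.552 -0.238  0.13 ]
sidesquare 68 [ 538.4 -308.8] [27.5 32.4] 26.7 mean [ 0.538 -0.307  0.13 ]
siderack 77 [ 616.7 -269.6] [38.7 79.7] 5.5 mean [ 0.612 -0.258  0.048]
sidetray 8223 [537.1 302.5] [181.3 198.4] 9.7 mean [0.526 0.312 0.005]
sidebox 569 [585.1 324.3] [37.2 60.7] 11.9 mean [0.584 0.326 0.018]
```

Plate centre is (0.496,0.008) at about -0.5° yaw; tray centre is about (0.533,0.305) at about +9.6° yaw. I'll place the bottles at roughly (0.497,0.339) and (0.510,0.261), starting with the round one.

```bash
python3 -m pendant '[{"xyz":[0.003,-0.03,-0.04],"turn":[0,0,0],"hand":0},{"xyz":[0.006,-0.06,-0.08],"turn":[0,0,0],"hand":0},{"xyz":[0.01,-0.09,-0.12],"turn":[0,0,0],"hand":0},{"xyz":[0.0105,-0.111,-0.16],"turn":[0,0,0],"hand":0},{"xyz":[0.0105,-0.111,-0.2],"turn":[0,0,0],"hand":0},{"xyz":[0.0105,-0.111,-0.24],"turn":[0,0,0],"hand":0},{"xyz":[0.0105,-0.111,-0.25],"turn":[0,0,0],"hand":0},{"xyz":[0.0105,-0.111,-0.25],"turn":[0,0,0],"hand":0}]' 60
python3 - <<'E'
from h import *
p=capture("wrist");save("wrist2",p);W=world(p)
for x,y in [(.555,-.24),(.541,-.31)]:
    m=(np.hypot(W[...,0]-x,W[...,1]-y)<.03)&(W[...,2]>.126)&(W[...,2]<.136)
    t=W[m];print(len(t))
    if len(t)>9: print(cv2.minEnclosingCircle((t[:,:2]*1000).astype(np.float32)),t.mean(0))
E
```

```text
clock: 3.9
eef_pos: [0.5546, -0.2404, 0.1698]
tool_rot: [-0.706, 0.001, 0.001, 0.708]
wrist_force: [0.5, -0.3, 0.1]
opening: 0.0856
1617
((555.9883422851562, -241.69671630859375), 15.847312927246094) [ 0.55595113 -0.24086487  0.12989674]
1280
((541.050537109375, -311.89453125), 16.21839714050293) [ 0.5414377  -0.31054559  0.12982741]
```

View pics/wrist2.png

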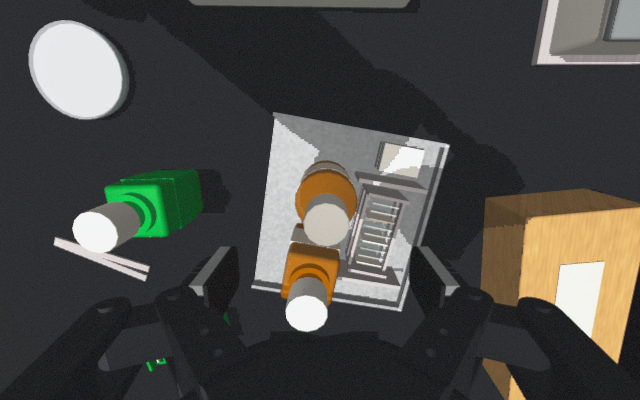

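The round bottle sits under the jaws at pixel (327,215), with the square one below it at (307,300), and the fingers have clear space. I'll descend and grip.

```bash
python3 -m pendant '[{"xyz":[0.001,-0.0005,-0.03],"turn":[0,0,0],"hand":0},{"xyz":[0.001,-0.0005,-0.06],"turn":[0,0,0],"hand":0},{"xyz":[0.001,-0.0005,-0.075],"turn":[0,0,0],"hand":0},{"xyz":[0.001,-0.0005,-0.075],"turn":[0,0,0],"hand":0.3},{"xyz":[0.001,-0.0005,-0.075],"turn":[0,0,0],"hand":1},{"xyz":[0.001,-0.0005,-0.075],"turn":[0,0,0],"hand":1},{"xyz":[0.001,-0.0005,-0.075],"turn":[0,0,0],"hand":1},{"xyz":[0.001,-0.0005,-0.075],"turn":[0,0,0],"hand":1}]' 60
python3 -m pendant '[{"xyz":[0,0,0],"turn":[0,0,0],"hand":1},{"xyz":[0,0,0],"turn":[0,0,0],"hand":1},{"xyz":[0,0,0.005],"turn":[0,0,0],"hand":1},{"xyz":[0,0,0.02],"turn":[0,0,0],"hand":1},{"xyz":[0,0,0.04],"turn":[0,0,0],"hand":1},{"xyz":[0,0,0.07],"turn":[0,0,0],"hand":1},{"xyz":[0,0,0.1],"turn":[0,0,0],"hand":1},{"xyz":[0,0,0.13],"turn":[0,0,0],"hand":1}]'
```

```text
clock: 4.75
eef_pos: [0.5578, -0.2426, 0.0996]
tool_rot: [0.708, 0.001, 0.001, -0.706]
wrist_force: [-1.9, -0.2, 6.3]
opening: 0.0308
clock: 5.55
eef_pos: [0.5578, -0.2425, 0.232]
tool_rot: [0.708, 0.001, 0.001, -0.706]
wrist_force: [1.2, 0.8, -3.3]
opening: 0.0302
```

```bash
python3 -m pendant '[{"xyz":[0,0.01,0],"turn":[0,0,0],"hand":1},{"xyz":[0,0.03,0],"turn":[0,0,0],"hand":1},{"xyz":[0,0.06,0],"turn":[0,0,0],"hand":1},{"xyz":[-0.01,0.1,0],"turn":[0,0,0],"hand":1},{"xyz":[-0.01,0.14,0],"turn":[0,0,0],"hand":1},{"xyz":[-0.02,0.18,0],"turn":[0,0,0],"hand":1},{"xyz":[-0.02,0.22,0],"turn":[0,0,0],"hand":1},{"xyz":[-0.03,0.26,0],"turn":[0,0,0],"hand":1}]'
python3 -m pendant '[{"xyz":[0,0.04,0],"turn":[0,0,0],"hand":1},{"xyz":[-0.01,0.08,0],"turn":[0,0,0],"hand":1},{"xyz":[-0.01,0.12,0],"turn":[0,0,0],"hand":1},{"xyz":[-0.02,0.16,0],"turn":[0,0,0],"hand":1},{"xyz":[-0.02,0.2,0],"turn":[0,0,0],"hand":1},{"xyz":[-0.03,0.24,0],"turn":[0,0,0],"hand":1},{"xyz":[-0.03,0.28,0],"turn":[0,0,0],"hand":1},{"xyz":[-0.03,0.3,0],"turn":[0,0,0],"hand":1}]'
```

```text
clock: 6.35
eef_pos: [0.5258, 0.0209, 0.2294]
tool_rot: [0.708, 0.0, -0.001, -0.707]
wrist_force: [-0.1, 0.4, -3.0]
opening: 0.0306
clock: 7.15
eef_pos: [0.4921, 0.3245, 0.2265]
tool_rot: [0.708, -0.0, -0.004, -0.706]
wrist_force: [-0.7, -1.5, -2.6]
opening: 0.0307
```

```bash
python3 - <<'E'
from h import *
print(sense()["eef_pos"])
p=capture("side");save("side1",p);p=capture("scene");save("scene1",p)
E
```

```text
[0.49209166 0.32453138 0.22647837]
```

View pics/side1.png

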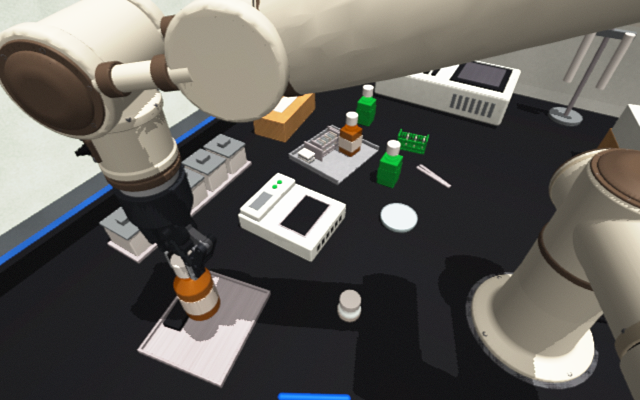

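The side view shows the bottle held upright over the tray at pixel (197,290), with the bay otherwise undisturbed. I'll lower it.

```bash
python3 -m pendant '[{"xyz":[0.005,0.014,-0.01],"turn":[0,0,0],"hand":1},{"xyz":[0.005,0.014,-0.04],"turn":[0,0,0],"hand":1},{"xyz":[0.005,0.014,-0.07],"turn":[0,0,0],"hand":1},{"xyz":[0.005,0.014,-0.09],"turn":[0,0,0],"hand":1},{"xyz":[0.005,0.014,-0.105],"turn":[0,0,0],"hand":1},{"xyz":[0.005,0.014,-0.115],"turn":[0,0,0],"hand":1},{"xyz":[0.005,0.014,-0.12],"turn":[0,0,0],"hand":1},{"xyz":[0.005,0.014,-0.12],"turn":[0,0,0],"hand":1}]'
python3 -m pendant '[{"xyz":[0,0,-0.002],"turn":[0,0,0],"hand":1},{"xyz":[0,0,-0.004],"turn":[0,0,0],"hand":1},{"xyz":[0,0,-0.006],"turn":[0,0,0],"hand":1},{"xyz":[0,0,-0.006],"turn":[0,0,0],"hand":1}]'
```

```text
clock: 8.05
eef_pos: [0.4972, 0.3379, 0.1062]
tool_rot: [0.708, 0.0, -0.004, -0.706]
wrist_force: [0.8, 0.1, -2.3]
opening: 0.0307
clock: 8.45
eef_pos: [0.4972, 0.3378, 0.1002]
tool_rot: [0.708, -0.0, -0.004, -0.706]
wrist_force: [-0.9, -0.0, -3.3]
opening: 0.0303
```

```bash
python3 -m pendant '[{"xyz":[0,0,-0.0015],"turn":[0,0,0],"hand":1},{"xyz":[0,0,-0.0025],"turn":[0,0,0],"hand":1},{"xyz":[0,0,-0.0025],"turn":[0,0,0],"hand":1}]'
python3 - <<'E'
from h import *
p=capture("side");W=world(p);m=(np.hypot(W[...,0]-.496,W[...,1]-.338)<.045)&(W[...,2]<.04);t=W[m]
am=(p["color"][...,0].astype(int)-p["color"][...,2]>60)&(np.hypot(W[...,0]-.496,W[...,1]-.338)<.045);print("lowest amber",np.percentile(W[am][:,2],[1,5]))
E
```

```text
clock: 8.75
eef_pos: [0.4975, 0.3382, 0.0988]
tool_rot: [0.708, 0.0, -0.004, -0.706]
wrist_force: [-2.5, -0.4, 4.3]
opening: 0.0304
lowest amber [0.00917083 0.01369443]
```

Contact: the wrist force flipped to +4 N. Releasing and rising.

```bash
python3 -m pendant '[{"xyz":[0,0,0.001],"turn":[0,0,0],"hand":0.6},{"xyz":[0,0,0.001],"turn":[0,0,0],"hand":0.2},{"xyz":[0,0,0.001],"turn":[0,0,0],"hand":0},{"xyz":[0,0,0.001],"turn":[0,0,0],"hand":0},{"xyz":[0,0,0.02],"turn":[0,0,0],"hand":0},{"xyz":[0,0,0.05],"turn":[0,0,0],"hand":0},{"xyz":[0,0,0.09],"turn":[0,0,0],"hand":0},{"xyz":[0,0,0.13],"turn":[0,0,0],"hand":0}]'
python3 -m pendant '[{"xyz":[0,-0.05,0.02],"turn":[0,0,0],"hand":0},{"xyz":[0,-0.1,0.02],"turn":[0,0,0],"hand":0},{"xyz":[0.01,-0.15,0.02],"turn":[0,0,0],"hand":0},{"xyz":[0.01,-0.2,0.02],"turn":[0,0,0],"hand":0},{"xyz":[0.02,-0.25,0.02],"turn":[0,0,0],"hand":0},{"xyz":[0.02,-0.3,0.02],"turn":[0,0,0],"hand":0},{"xyz":[0.03,-0.35,0.02],"turn":[0,0,0],"hand":0},{"xyz":[0.03,-0.4,0.02],"turn":[0,0,0],"hand":0}]'
python3 - <<'E'
from h import *
p=capture("scene");W=world(p);m=(np.hypot(W[...,0]-.496,W[...,1]-.338)<.035)&(W[...,2]>.12);t=W[m]
print(len(t),cv2.minAreaRect((t[:,:2]*1000).astype(np.float32)),t.mean(0))
E
```

```text
clock: 9.6
eef_pos: [0.4971, 0.3379, 0.2296]
tool_rot: [0.708, -0.0, -0.004, -0.706]
wrist_force: [0.4, 0.8, 0.3]
opening: 0.0855
clock: 10.4
eef_pos: [0.5272, -0.0576, 0.2497]
tool_rot: [0.708, 0.0, -0.004, -0.706]
wrist_force: [0.6, 0.5, -0.1]
opening: 0.0851
89 ((495.12286376953125, 338.065185546875), (31.61697769165039, 30.734485626220703), 13.50564956665039) [0.49713553 0.3361624  0.12691489]
```

```bash
python3 -m pendant '[{"xyz":[0.003,-0.05,-0.01],"turn":[0,0,0],"hand":0},{"xyz":[0.006,-0.1,-0.02],"turn":[0,0,0],"hand":0},{"xyz":[0.009,-0.15,-0.03],"turn":[0,0,0],"hand":0},{"xyz":[0.012,-0.2,-0.04],"turn":[0,0,0],"hand":0},{"xyz":[0.014,-0.24,-0.06],"turn":[0,0,0],"hand":0},{"xyz":[0.014,-0.2535,-0.08],"turn":[0,0,0],"hand":0},{"xyz":[0.014,-0.2535,-0.08],"turn":[0,0,0],"hand":0},{"xyz":[0.014,-0.2535,-0.08],"turn":[0,0,0],"hand":0}]'
python3 - <<'E'
from h import *
p=capture("wrist");W=world(p)
m=(np.hypot(W[...,0]-.541,W[...,1]+.31)<.03)&(W[...,2]>.126)&(W[...,2]<.136)
t=W[m];print(cv2.minEnclosingCircle((t[:,:2]*1000).astype(np.float32)),t.mean(0))
E
```

```text
clock: 11.25
eef_pos: [0.5408, -0.318, 0.1691]
tool_rot: [0.709, -0.003, -0.002, -0.705]
wrist_force: [-0.1, -1.2, 0.9]
opening: 0.0857
((541.130859375, -312.14190673828125), 15.946606636047363) [ 0.5412636  -0.31140283  0.12992105]
```

```bash
python3 -m pendant '[{"xyz":[0,0.006,-0.02],"turn":[0,0,0],"hand":0},{"xyz":[0,0.006,-0.05],"turn":[0,0,0],"hand":0},{"xyz":[0,0.006,-0.071],"turn":[0,0,0],"hand":0},{"xyz":[0,0.006,-0.071],"turn":[0,0,0],"hand":0},{"xyz":[0,0.006,-0.071],"turn":[0,0,0],"hand":0.3}]'
python3 -m pendant '[{"xyz":[0,0,0],"turn":[0,0,0],"hand":1},{"xyz":[0,0,0],"turn":[0,0,0],"hand":1},{"xyz":[0,0,0],"turn":[0,0,0],"hand":1},{"xyz":[0,0,0],"turn":[0,0,0],"hand":1},{"xyz":[0,0,0],"turn":[0,0,0],"hand":1},{"xyz":[0,0,0],"turn":[0,0,0],"hand":1}]'
```

```text
clock: 11.8
eef_pos: [0.5424, -0.3111, 0.101]
tool_rot: [0.71, -0.001, -0.002, -0.704]
wrist_force: [-0.1, 0.4, 0.1]
opening: 0.0731
clock: 12.4
eef_pos: [0.5431, -0.3118, 0.1029]
tool_rot: [0.711, -0.0, -0.001, -0.703]
wrist_force: [-1.2, 1.6, 6.7]
opening: 0.0303
```

```bash
python3 -m pendant '[{"xyz":[0,0,0.005],"turn":[0,0,0],"hand":1},{"xyz":[0,0,0.02],"turn":[0,0,0],"hand":1},{"xyz":[0,0,0.04],"turn":[0,0,0],"hand":1},{"xyz":[0,0,0.07],"turn":[0,0,0],"hand":1},{"xyz":[0,0,0.1],"turn":[0,0,0],"hand":1},{"xyz":[0,0.01,0.13],"turn":[0,0,0],"hand":1},{"xyz":[0,0.03,0.14],"turn":[0,0,0],"hand":1},{"xyz":[0,0.06,0.14],"turn":[0,0,0],"hand":1}]'
python3 -m pendant '[{"xyz":[0,0.04,0],"turn":[0,0,0],"hand":1},{"xyz":[0,0.08,0],"turn":[0,0,0],"hand":1},{"xyz":[-0.01,0.12,0],"turn":[0,0,0],"hand":1},{"xyz":[-0.01,0.16,0],"turn":[0,0,0],"hand":1},{"xyz":[-0.01,0.2,0],"turn":[0,0,0],"hand":1},{"xyz":[-0.02,0.24,0],"turn":[0,0,0],"hand":1},{"xyz":[-0.02,0.28,0],"turn":[0,0,0],"hand":1},{"xyz":[-0.02,0.32,0],"turn":[0,0,0],"hand":1}]'
```

```text
clock: 13.2
eef_pos: [0.5441, -0.2532, 0.2469]
tool_rot: [0.712, 0.001, 0.001, -0.702]
wrist_force: [0.9, 0.7, -2.4]
opening: 0.0303
clock: 14.0
eef_pos: [0.5236, 0.0684, 0.2479]
tool_rot: [0.712, 0.001, 0.002, -0.702]
wrist_force: [0.8, -0.4, -3.3]
opening: 0.0304
```

```bash
python3 -m pendant '[{"xyz":[-0.003,0.04,0],"turn":[0,0,0],"hand":1},{"xyz":[-0.006,0.08,0],"turn":[0,0,0],"hand":1},{"xyz":[-0.009,0.12,0],"turn":[0,0,0],"hand":1},{"xyz":[-0.012,0.155,0],"turn":[0,0,0],"hand":1},{"xyz":[-0.012,0.18,0],"turn":[0,0,0],"hand":1},{"xyz":[-0.012,0.19,0],"turn":[0,0,0],"hand":1},{"xyz":[-0.012,0.19,-0.02],"turn":[0,0,0],"hand":1},{"xyz":[-0.012,0.19,-0.04],"turn":[0,0,0],"hand":1}]'
python3 -m pendant '[{"xyz":[0,0,-0.03],"turn":[0,0,0],"hand":1},{"xyz":[0,0,-0.06],"turn":[0,0,0],"hand":1},{"xyz":[0,0,-0.08],"turn":[0,0,0],"hand":1},{"xyz":[0,0,-0.092],"turn":[0,0,0],"hand":1},{"xyz":[0,0,-0.096],"turn":[0,0,0],"hand":1},{"xyz":[0,0,-0.096],"turn":[0,0,0],"hand":1}]'
```

```text
clock: 14.8
eef_pos: [0.5123, 0.2584, 0.2088]
tool_rot: [0.712, 0.002, 0.002, -0.702]
wrist_force: [0.5, 1.2, -3.2]
opening: 0.0302
clock: 15.4
eef_pos: [0.5126, 0.2582, 0.1132]
tool_rot: [0.712, 0.002, 0.003, -0.702]
wrist_force: [-0.7, -1.2, -2.4]
opening: 0.0302
```

```bash
python3 -m pendant '[{"xyz":[0,0,-0.004],"turn":[0,0,0],"hand":1},{"xyz":[0,0,-0.007],"turn":[0,0,0],"hand":1},{"xyz":[0,0,-0.009],"turn":[0,0,0],"hand":1},{"xyz":[0,0,-0.010],"turn":[0,0,0],"hand":1},{"xyz":[0,0,-0.0105],"turn":[0,0,0],"hand":1},{"xyz":[0,0,-0.011],"turn":[0,0,0],"hand":1}]'
python3 -m pendant '[{"xyz":[0,0,-0.001],"turn":[0,0,0],"hand":1},{"xyz":[0,0,-0.001],"turn":[0,0,0],"hand":1}]'
```

```text
clock: 16.0
eef_pos: [0.5127, 0.2582, 0.1023]
tool_rot: [0.712, 0.002, 0.003, -0.702]
wrist_force: [0.1, -0.1, -2.4]
opening: 0.0304
clock: 16.2
eef_pos: [0.5128, 0.2583, 0.1018]
tool_rot: [0.712, 0.002, 0.003, -0.702]
wrist_force: [-2.0, -0.3, 1.1]
opening: 0.0303
```

```bash
python3 -m pendant '[{"xyz":[0,0,0.0005],"turn":[0,0,0],"hand":0.6},{"xyz":[0,0,0.0005],"turn":[0,0,0],"hand":0.2},{"xyz":[0,0,0.0005],"turn":[0,0,0],"hand":0},{"xyz":[0,0,0.0005],"turn":[0,0,0],"hand":0},{"xyz":[0,0,0.02],"turn":[0,0,0],"hand":0},{"xyz":[0,0,0.06],"turn":[0,0,0],"hand":0},{"xyz":[0,0,0.11],"turn":[0,0,0],"hand":0},{"xyz":[0,0,0.15],"turn":[0,0,0],"hand":0}]'
python3 -m pendant '[{"xyz":[0.01,-0.05,0.02],"turn":[0.8,0,0],"hand":0},{"xyz":[0.02,-0.1,0.03],"turn":[0.8,0,-4],"hand":0},{"xyz":[0.03,-0.15,0.03],"turn":[0.8,0,-8],"hand":0},{"xyz":[0.04,-0.2,0.03],"turn":[0.8,0,-12.5],"hand":0},{"xyz":[0.05,-0.25,0.03],"turn":[0.8,0,-12.5],"hand":0},{"xyz":[0.06,-0.3,0.03],"turn":[0.8,0,-12.5],"hand":0},{"xyz":[0.07,-0.35,0.03],"turn":[0.8,0,-12.5],"hand":0},{"xyz":[0.08,-0.4,0.03],"turn":[0.8,0,-12.5],"hand":0}]'
python3 -m pendant '[{"xyz":[0.01,-0.05,0],"turn":[0,0,0],"hand":0},{"xyz":[0.01,-0.08,0],"turn":[0,0,0],"hand":0},{"xyz":[0.01,-0.08,0],"turn":[0,0,0],"hand":0},{"xyz":[0.01,-0.08,0],"turn":[0,0,0],"hand":0}]'
python3 - <<'E'
from h import *
s=sense();from scipy.spatial.transform import Rotation as Ro
print(s["eef_pos"],np.round(Ro.from_quat(s["tool_rot"]).as_matrix(),3))
p=capture("wrist");save("wrist3",p);W=world(p);print("round rack top:")
for o in outline_of("slide_rack_mid",p)[:3]:
    t=W[o["region"]&(abs(W[...,2]-.05)<.004)]
    if len(t)>9:
        r=cv2.minAreaRect((t[:,:2]*1000).astype(np.float32));print(o["p"],o["extent"],len(t),r)
np.savez("w3.npz",W=W,c=p["color"])
p=capture("scene");save("scene3",p)
E
```

```text
clock: 17.0
eef_pos: [0.5132, 0.2584, 0.2546]
tool_rot: [0.712, 0.003, 0.003, -0.702]
wrist_force: [1.4, 0.4, 0.6]
opening: 0.0857
clock: 17.8
eef_pos: [0.5907, -0.1305, 0.2847]
tool_rot: [0.703, -0.074, 0.08, -0.703]
wrist_force: [1.0, 0.6, 0.1]
opening: 0.0854
clock: 18.2
eef_pos: [0.6005, -0.2109, 0.2844]
tool_rot: [0.703, -0.075, 0.08, -0.703]
wrist_force: [-0.7, 1.4, 0.6]
opening: 0.0858
[ 0.60048623 -0.21091776  0.28439135] [[ 0.976  0.008  0.218]
 [-0.218 -0.001  0.976]
 [ 0.008 -1.     0.001]]
round rack top:
0.94 [219.9, 296.7, 255.7, 334.3] 26 ((430.2138366699219, -420.11004638671875), (3.302578926086426, 38.48658752441406), 9.363146781921387)
0.91 [325.5, 184.9, 352.8, 249.5] 385 ((606.6929321289062, -284.683349609375), (84.8752670288086, 38.80949020385742), 77.43736267089844)
```

View pics/wrist3.png

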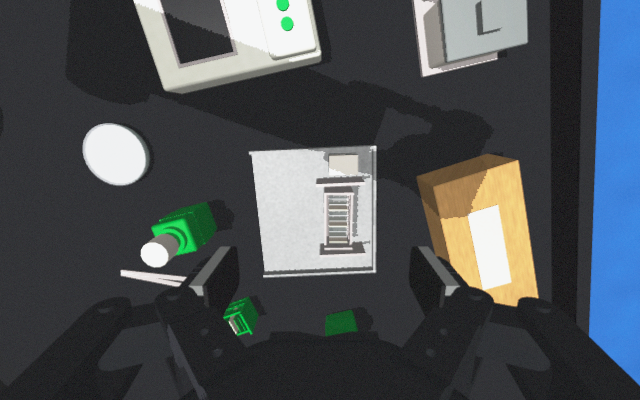

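View pics/scene3.png

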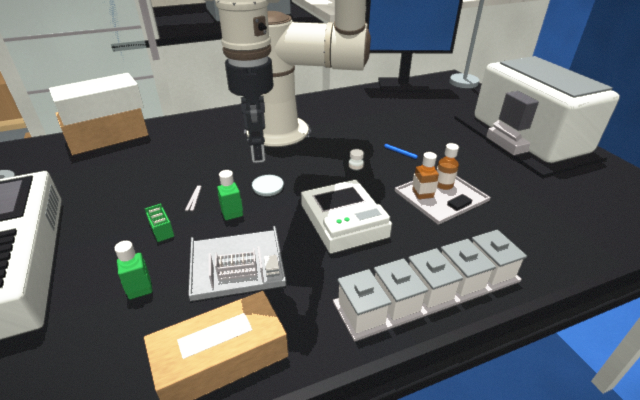

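Both bottles stand upright on the tray (scene pixels (427,178) and (448,168)), and the rack is still at (0.6067,-0.2847) with yaw -12.6°. I'll move above it with the jaws partly closed.

```bash
python3 -m pendant '[{"xyz":[0.003,-0.04,-0.03],"turn":[0,-0.4,0],"hand":0.28},{"xyz":[0.006,-0.07,-0.07],"turn":[0,-0.4,0],"hand":0.28},{"xyz":[0.006,-0.074,-0.12],"turn":[0,-0.4,0],"hand":0.28},{"xyz":[0.006,-0.074,-0.16],"turn":[0,-0.4,0],"hand":0.28},{"xyz":[0.006,-0.074,-0.18],"turn":[0,-0.4,0],"hand":0.28},{"xyz":[0.006,-0.074,-0.18],"turn":[0,-0.4,0],"hand":0.28},{"xyz":[0.006,-0.074,-0.18],"turn":[0,-0.4,0],"hand":0.28}]' 50
```

```text
clock: 19.05
eef_pos: [0.6075, -0.2824, 0.1059]
tool_rot: [0.703, -0.07, 0.082, -0.703]
wrist_force: [0.6, -0.3, 0.6]
opening: 0.0616
```

```bash
python3 -m pendant '[{"xyz":[-0.001,-0.002,-0.03],"turn":[0,0,0],"hand":0.28},{"xyz":[-0.001,-0.002,-0.055],"turn":[0,0,0],"hand":0.28},{"xyz":[-0.001,-0.002,-0.075],"turn":[0,0,0],"hand":0.28},{"xyz":[-0.001,-0.002,-0.088],"turn":[0,0,0],"hand":0.28},{"xyz":[-0.001,-0.002,-0.088],"turn":[0,0,0],"hand":0.28}]'
python3 -m pendant '[{"xyz":[0,0,0],"turn":[0,0,0],"hand":0.5},{"xyz":[0,0,0],"turn":[0,0,0],"hand":1},{"xyz":[0,0,0],"turn":[0,0,0],"hand":1},{"xyz":[0,0,0],"turn":[0,0,0],"hand":1},{"xyz":[0,0,0],"turn":[0,0,0],"hand":1}]'
```

```text
clock: 19.55
eef_pos: [0.6066, -0.2839, 0.0179]
tool_rot: [0.703, -0.07, 0.082, -0.703]
wrist_force: [-0.3, -0.2, 0.4]
opening: 0.0616
clock: 20.05
eef_pos: [0.6081, -0.2849, 0.0205]
tool_rot: [0.704, -0.069, 0.083, -0.702]
wrist_force: [0.5, 0.9, 5.9]
opening: 0.0391
```

```bash
python3 -m pendant '[{"xyz":[0,0,0.005],"turn":[0,0,0],"hand":1},{"xyz":[0,0,0.02],"turn":[0,0,0],"hand":1},{"xyz":[0,0,0.05],"turn":[0,0,0],"hand":1},{"xyz":[0,0,0.08],"turn":[0,0,0],"hand":1},{"xyz":[0,0,0.11],"turn":[0,0,0],"hand":1},{"xyz":[0,0.01,0.14],"turn":[0,0,0],"hand":1},{"xyz":[0,0.03,0.15],"turn":[0,0,0],"hand":1},{"xyz":[-0.01,0.05,0.15],"turn":[0,0,2],"hand":1}]'
python3 -m pendant '[{"xyz":[-0.015,0.03,0],"turn":[0,0,2],"hand":1},{"xyz":[-0.03,0.07,0],"turn":[0,0,4],"hand":1},{"xyz":[-0.045,0.11,0],"turn":[0,0,6],"hand":1},{"xyz":[-0.06,0.15,0],"turn":[0,0,8],"hand":1},{"xyz":[-0.08,0.19,0],"turn":[0,0,10],"hand":1},{"xyz":[-0.095,0.22,0],"turn":[0,0,10],"hand":1},{"xyz":[-0.1,0.24,0],"turn":[0,0,10],"hand":1},{"xyz":[-0.1,0.24,0],"turn":[0,0,10],"hand":1}]'
python3 - <<'E'
from h import *
from scipy.spatial.transform import Rotation as Ro
s=sense();print(s["eef_pos"],np.round(Ro.from_quat(s["tool_rot"]).as_matrix(),3))
p=capture("wrist");save("wrist4",p);W=world(p)
for o in outline_of("slide_rack_mid",p)[:3]:
    print(o["p"],o["extent"]);t=W[o["region"]&(W[...,2]>.12)]
    if len(t)>9:
        t=t[t[:,2]>np.percentile(t[:,2],95)-.006];print(len(t),t.mean(0),cv2.minAreaRect((t[:,:2]*1000).astype(np.float32)))
p=capture("side");save("side4",p)
E
```

```text
clock: 20.85
eef_pos: [0.5997, -0.2343, 0.1733]
tool_rot: [0.705, -0.055, 0.072, -0.703]
wrist_force: [-0.0, 0.2, -1.9]
opening: 0.0395
clock: 21.65
eef_pos: [0.4976, 0.0091, 0.1723]
tool_rot: [-0.707, -0.007, -0.008, 0.707]
wrist_force: [-0.0, 0.2, -2.5]
opening: 0.0395
[0.49757986 0.00914429 0.17227903] [[ 1.     0.022  0.001]
 [-0.001  0.     1.   ]
 [ 0.022 -1.     0.   ]]
```

View pics/wrist4.png

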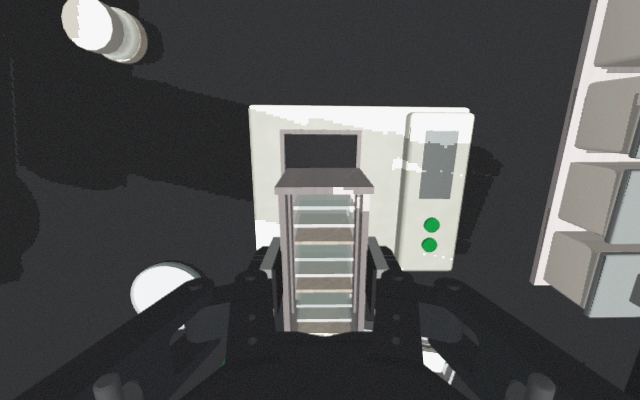

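The rack is held squarely, with its top at columns 277–371 in line with the black plate at 283–360. I'll lower it onto the plate.

```bash
python3 -m pendant '[{"xyz":[0,-0.001,-0.02],"turn":[0,0,0],"hand":1},{"xyz":[0,-0.001,-0.05],"turn":[0,0,0],"hand":1},{"xyz":[0,-0.001,-0.075],"turn":[0,0,0],"hand":1},{"xyz":[0,-0.001,-0.09],"turn":[0,0,0],"hand":1},{"xyz":[0,-0.001,-0.098],"turn":[0,0,0],"hand":1},{"xyz":[0,-0.001,-0.101],"turn":[0,0,0],"hand":1},{"xyz":[0,-0.001,-0.103],"turn":[0,0,0],"hand":1},{"xyz":[0,-0.001,-0.1045],"turn":[0,0,0],"hand":1}]'
python3 -m pendant '[{"xyz":[0,0,-0.0015],"turn":[0,0,0],"hand":1},{"xyz":[0,0,-0.0025],"turn":[0,0,0],"hand":1},{"xyz":[0,0,-0.0025],"turn":[0,0,0],"hand":1}]'
```

```text
clock: 22.6
eef_pos: [0.5003, 0.0044, 0.0693]
tool_rot: [0.708, 0.007, 0.011, -0.706]
wrist_force: [0.1, -0.2, -1.8]
opening: 0.0393
clock: 22.9
eef_pos: [0.5005, 0.0044, 0.067]
tool_rot: [0.708, 0.008, 0.011, -0.706]
wrist_force: [0.4, -0.3, -2.5]
opening: 0.0392
```

```bash
python3 -m pendant '[{"xyz":[-0.003,0.004,0.001],"turn":[0,0,0],"hand":1},{"xyz":[-0.003,0.004,0.001],"turn":[0,0,0],"hand":1},{"xyz":[-0.003,0.004,-0.001],"turn":[0,0,0],"hand":1},{"xyz":[-0.003,0.004,-0.002],"turn":[0,0,0],"hand":1},{"xyz":[-0.003,0.004,-0.002],"turn":[0,0,0],"hand":1}]'
python3 - <<'E'
from h import *
for n in ["scene","side","wrist"]:
    p=capture(n);W=world(p);save(n+"5",p)
    t=W[(np.hypot(W[...,0]-.496,W[...,1]-.008)<.055)&(abs(W[...,2]-.096)<.005)]
    print(n,len(t)); 
    if len(t)>9: r=cv2.minAreaRect((t[:,:2]*1000).astype(np.float32));print(r,t.mean(0))
E
```

```text
clock: 23.4
eef_pos: [0.4976, 0.0084, 0.0655]
tool_rot: [0.708, 0.008, 0.011, -0.706]
wrist_force: [-1.9, 1.6, 4.0]
opening: 0.0395
scene 102
((501.4598083496094, 8.19009017944336), (86.56055450439453, 58.660404205322266), 84.39218139648438) [ 0.5021589  -0.00057521  0.0952042 ]
side 180
((492.7892761230469, 16.265697479248047), (66.3157730102539, 79.3001708984375), 20.205904006958008) [0.49543469 0.02538862 0.09404562]
wrist 4002
((497.5111999511719, 14.87350082397461), (79.67448425292969, 62.570491790771484), 69.61004638671875) [0.49715917 0.02060958 0.09374907]
```

Contact at +4 N. Releasing, rising, and checking.

```bash
python3 -m pendant '[{"xyz":[0,0,0.0005],"turn":[0,0,0],"hand":0.4},{"xyz":[0,0,0.0005],"turn":[0,0,0],"hand":0.2},{"xyz":[0,0,0.0005],"turn":[0,0,0],"hand":0.2},{"xyz":[0,0,0.0005],"turn":[0,0,0],"hand":0.2},{"xyz":[0,0,0.03],"turn":[0,0,0],"hand":0.2},{"xyz":[0,0,0.08],"turn":[0,0,0],"hand":0.2},{"xyz":[0,0,0.13],"turn":[0,0,0],"hand":0.1},{"xyz":[0,0,0.17],"turn":[0,0,0],"hand":0}]' 60
python3 -m pendant '[{"xyz":[0,0.05,0.02],"turn":[0,1.3,0],"hand":0},{"xyz":[0,0.1,0.02],"turn":[0,1.3,0],"hand":0},{"xyz":[0,0.13,0.02],"turn":[0,1.3,0],"hand":0},{"xyz":[0,0.13,0.02],"turn":[0,1.3,0],"hand":0},{"xyz":[0,0.13,0.02],"turn":[0,1.3,0],"hand":0}]'
python3 - <<'E'
from h import *
for n in ["scene","side","wrist"]:
    p=capture(n);W=world(p);save(n+"6",p)
    for x,y,z,R in [(.496,.008,.096,.055),(.497,.338,.129,.03),(.511,.26,.129,.03)]:
        t=W[(np.hypot(W[...,0]-x,W[...,1]-y)<R)&(abs(W[...,2]-z)<.004)]
        if len(t)>9: r=cv2.minAreaRect((t[:,:2]*1000).astype(np.float32));print(n,len(t),np.round(r[0],1),np.round(r[1],1),round(r[2],1),np.round(t.mean(0),4))
E
```

```text
clock: 24.35
eef_pos: [0.4981, 0.0082, 0.2386]
tool_rot: [0.708, 0.009, 0.012, -0.706]
wrist_force: [0.6, 0.5, -0.2]
opening: 0.0852
clock: 24.85
eef_pos: [0.498, 0.1387, 0.2583]
tool_rot: [0.708, 0.001, 0.003, -0.706]
wrist_force: [-0.6, -0.4, 0.3]
opening: 0.0856
scene 61 [496.4   9. ] [85.7 41.5] 88.7 [0.4977 0.0087 0.0944]
scene 68 [494.3 339.3] [30.8 29.4] 18.3 [0.4954 0.3374 0.1284]
scene 72 [510.7 258.4] [28.2 32.4] 28.4 [0.5128 0.2562 0.1281]
side 122 [496.2  10.5] [84.7 39.9] 89.9 [0.4962 0.0111 0.0942]
side 306 [493.  340.9] [30.5 31.2] 4.7 [0.4923 0.3412 0.1292]
side 234 [509.5 259.5] [31.  30.2] 28.3 [0.5091 0.26   0.1291]
wrist 418 [497.2   8.5] [85.3 39. ] 89.7 [0.4977 0.0088 0.0941]
wrist 1152 [511.6 256.8] [31.5 30.4] 89.5 [0.5115 0.257  0.1289]
```

View pics/wrist6.png

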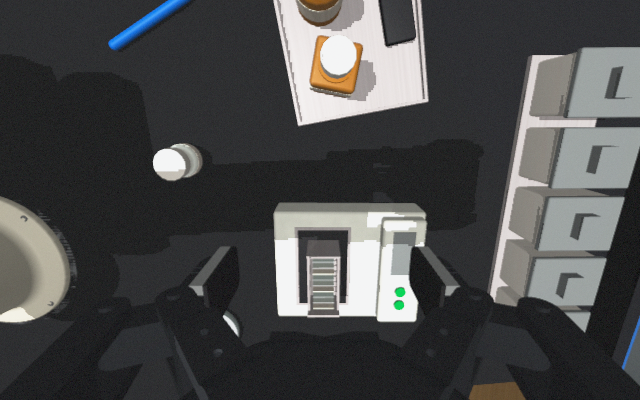

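The rack stands on the plate at (0.497,0.009), square to it, with black showing on all sides. Now I'll return the square bottle.

```bash
python3 -m pendant '[{"xyz":[0.004,0.04,0],"turn":[0,0,0],"hand":0},{"xyz":[0.008,0.08,-0.02],"turn":[0,0,0],"hand":0},{"xyz":[0.0135,0.11,-0.05],"turn":[0,0,0],"hand":0},{"xyz":[0.0135,0.119,-0.08],"turn":[0,0,0],"hand":0},{"xyz":[0.0135,0.119,-0.09],"turn":[0,0,0],"hand":0},{"xyz":[0.0135,0.119,-0.09],"turn":[0,0,0],"hand":0},{"xyz":[0.0135,0.119,-0.09],"turn":[0,0,0],"hand":0}]' 60
python3 -m pendant '[{"xyz":[0,0,-0.03],"turn":[0,0,0],"hand":0},{"xyz":[0,0,-0.05],"turn":[0,0,0],"hand":0},{"xyz":[0,0,-0.066],"turn":[0,0,0],"hand":0},{"xyz":[0,0,-0.066],"turn":[0,0,0],"hand":0},{"xyz":[0,0,-0.066],"turn":[0,0,0],"hand":0.3}]'
```

```text
clock: 25.7
eef_pos: [0.5128, 0.2552, 0.1698]
tool_rot: [0.708, 0.0, 0.006, -0.706]
wrist_force: [0.7, 0.9, 0.7]
opening: 0.0851
clock: 26.2
eef_pos: [0.5141, 0.2549, 0.1058]
tool_rot: [0.708, 0.001, 0.007, -0.706]
wrist_force: [1.1, -0.0, 0.8]
opening: 0.0729
```

```bash
python3 -m pendant '[{"xyz":[-0.002,0.0025,-0.004],"turn":[0,0,0],"hand":0.3},{"xyz":[-0.002,0.0025,-0.004],"turn":[0,0,0],"hand":0.5},{"xyz":[-0.002,0.0025,-0.004],"turn":[0,0,0],"hand":1},{"xyz":[-0.002,0.0025,-0.004],"turn":[0,0,0],"hand":1},{"xyz":[-0.002,0.0025,-0.004],"turn":[0,0,0],"hand":1},{"xyz":[-0.002,0.0025,-0.004],"turn":[0,0,0],"hand":1},{"xyz":[-0.002,0.0025,-0.004],"turn":[0,0,0],"hand":1}]'
```

```text
clock: 26.9
eef_pos: [0.5126, 0.2577, 0.1028]
tool_rot: [0.708, 0.001, 0.007, -0.707]
wrist_force: [-1.8, -0.5, 6.3]
opening: 0.0307
```

```bash
python3 -m pendant '[{"xyz":[0,0,0.005],"turn":[0,0,0],"hand":1},{"xyz":[0,0,0.02],"turn":[0,0,0],"hand":1},{"xyz":[0,0,0.05],"turn":[0,0,0],"hand":1},{"xyz":[0,0,0.09],"turn":[0,0,0],"hand":1},{"xyz":[0,0,0.13],"turn":[0,0,0],"hand":1},{"xyz":[0,-0.01,0.16],"turn":[0,0,0],"hand":1},{"xyz":[0,-0.03,0.18],"turn":[0,0,0],"hand":1},{"xyz":[0,-0.06,0.18],"turn":[0,0,0],"hand":1}]'
python3 -m pendant '[{"xyz":[0,-0.04,0],"turn":[0,0,0],"hand":1},{"xyz":[0,-0.08,0],"turn":[0,0,0],"hand":1},{"xyz":[0.005,-0.12,0],"turn":[0,0,0],"hand":1},{"xyz":[0.01,-0.16,0],"turn":[0,0,0],"hand":1},{"xyz":[0.015,-0.2,0],"turn":[0,0,0],"hand":1},{"xyz":[0.02,-0.24,0],"turn":[0,0,0],"hand":1},{"xyz":[0.025,-0.28,0],"turn":[0,0,0],"hand":1},{"xyz":[0.03,-0.32,0],"turn":[0,0,0],"hand":1}]'
```

```text
clock: 27.7
eef_pos: [0.5142, 0.1982, 0.288]
tool_rot: [-0.707, -0.005, -0.009, 0.707]
wrist_force: [1.7, -1.4, -3.2]
opening: 0.0303
clock: 28.5
eef_pos: [0.5439, -0.1234, 0.2887]
tool_rot: [0.707, 0.005, 0.01, -0.707]
wrist_force: [-0.4, 1.2, -2.3]
opening: 0.0306
```

```bash
python3 -m pendant '[{"xyz":[-0.001,-0.04,0],"turn":[0,0,0],"hand":1},{"xyz":[-0.001,-0.08,0],"turn":[0,0,0],"hand":1},{"xyz":[-0.0015,-0.12,0],"turn":[0,0,0],"hand":1},{"xyz":[-0.0015,-0.155,0],"turn":[0,0,0],"hand":1},{"xyz":[-0.0015,-0.178,0],"turn":[0,0,0],"hand":1},{"xyz":[-0.0015,-0.187,0],"turn":[0,0,0],"hand":1},{"xyz":[-0.0015,-0.187,-0.03],"turn":[0,0,0],"hand":1},{"xyz":[-0.0015,-0.187,-0.07],"turn":[0,0,0],"hand":1}]'
python3 -m pendant '[{"xyz":[0,0,-0.03],"turn":[0,0,0],"hand":1},{"xyz":[0,0,-0.06],"turn":[0,0,0],"hand":1},{"xyz":[0,0,-0.08],"turn":[0,0,0],"hand":1},{"xyz":[0,0,-0.09],"turn":[0,0,0],"hand":1},{"xyz":[0,0,-0.09],"turn":[0,0,0],"hand":1}]'
```

```text
clock: 29.3
eef_pos: [0.5439, -0.3112, 0.2213]
tool_rot: [0.708, 0.007, 0.011, -0.706]
wrist_force: [0.6, 0.1, -2.3]
opening: 0.0303
clock: 29.8
eef_pos: [0.5433, -0.3098, 0.1301]
tool_rot: [0.708, 0.006, 0.01, -0.706]
wrist_force: [-1.4, 0.6, -2.2]
opening: 0.0302
```

```bash
python3 -m pendant '[{"xyz":[-0.0005,-0.001,-0.01],"turn":[0,0.6,0],"hand":1},{"xyz":[-0.0005,-0.001,-0.017],"turn":[0,0.6,0],"hand":1},{"xyz":[-0.0005,-0.001,-0.021],"turn":[0,0.6,0],"hand":1},{"xyz":[-0.0005,-0.001,-0.023],"turn":[0,0.6,0],"hand":1},{"xyz":[-0.0005,-0.001,-0.024],"turn":[0,0.6,0],"hand":1},{"xyz":[-0.0005,-0.001,-0.025],"turn":[0,0.6,0],"hand":1},{"xyz":[-0.0005,-0.001,-0.025],"turn":[0,0.6,0],"hand":1}]'
python3 -m pendant '[{"xyz":[0,0,-0.001],"turn":[0,0,0],"hand":1},{"xyz":[0,0,-0.0015],"turn":[0,0,0],"hand":1},{"xyz":[0,0,-0.0015],"turn":[0,0,0],"hand":1}]'
```

```text
clock: 30.5
eef_pos: [0.5429, -0.3109, 0.1053]
tool_rot: [0.708, 0.003, 0.007, -0.706]
wrist_force: [1.0, 0.4, -2.0]
opening: 0.0306
clock: 30.8
eef_pos: [0.543, -0.311, 0.1039]
tool_rot: [0.708, 0.003, 0.007, -0.706]
wrist_force: [-0.5, 0.4, -2.9]
opening: 0.0301
```

```bash
python3 -m pendant '[{"xyz":[0,0,-0.001],"turn":[0,0,0],"hand":1},{"xyz":[0,0,-0.002],"turn":[0,0,0],"hand":1},{"xyz":[0,0,-0.002],"turn":[0,0,0],"hand":1}]'
```

```text
clock: 31.1
eef_pos: [0.5432, -0.3113, 0.1039]
tool_rot: [0.708, 0.003, 0.007, -0.706]
wrist_force: [-3.8, 2.3, 8.0]
opening: 0.03
```

Contact. Release, rise, and go for the round bottle at about (0.495,0.339).

```bash
python3 -m pendant '[{"xyz":[0,0,0.001],"turn":[0,0,0],"hand":1},{"xyz":[0,0,0.001],"turn":[0,0,0],"hand":0.5},{"xyz":[0,0,0.001],"turn":[0,0,0],"hand":0.1},{"xyz":[0,0,0.001],"turn":[0,0,0],"hand":0},{"xyz":[0,0,0.02],"turn":[0,0,0],"hand":0},{"xyz":[0,0,0.06],"turn":[0,0,0],"hand":0},{"xyz":[0,0,0.11],"turn":[0,0,0],"hand":0},{"xyz":[0,0,0.16],"turn":[0,0,0],"hand":0}]'
python3 -m pendant '[{"xyz":[0,0.05,0],"turn":[0,0.5,0],"hand":0},{"xyz":[0,0.1,0],"turn":[0,0.5,0],"hand":0},{"xyz":[-0.01,0.15,0],"turn":[0,0.5,0],"hand":0},{"xyz":[-0.01,0.2,0],"turn":[0,0.5,0],"hand":0},{"xyz":[-0.02,0.25,0],"turn":[0,0.5,0],"hand":0},{"xyz":[-0.02,0.3,0],"turn":[0,0.5,0],"hand":0},{"xyz":[-0.03,0.35,0],"turn":[0,0.5,0],"hand":0},{"xyz":[-0.03,0.4,0],"turn":[0,0.5,0],"hand":0}]'
python3 -m pendant '[{"xyz":[-0.005,0.05,0],"turn":[0,0,0],"hand":0},{"xyz":[-0.01,0.1,0],"turn":[0,0,0],"hand":0},{"xyz":[-0.015,0.15,0],"turn":[0,0,0],"hand":0},{"xyz":[-0.018,0.2,-0.02],"turn":[0,0,0],"hand":0},{"xyz":[-0.018,0.235,-0.06],"turn":[0,0,0],"hand":0},{"xyz":[-0.018,0.245,-0.09],"turn":[0,0,0],"hand":0},{"xyz":[-0.018,0.248,-0.09],"turn":[0,0,0],"hand":0},{"xyz":[-0.018,0.248,-0.09],"turn":[0,0,0],"hand":0}]'
python3 - <<'E'
from h import *
for n in ["scene","wrist"]:
    p=capture(n);W=world(p);save(n+"7",p)
    for x,y,z,R in [(.495,.339,.129,.03),(.541,-.311,.13,.03)]:
        t=W[(np.hypot(W[...,0]-x,W[...,1]-y)<R)&(abs(W[...,2]-z)<.004)]
        if len(t)>9: print(n,cv2.minEnclosingCircle((t[:,:2]*1000).astype(np.float32)),t.mean(0))
E
```

```text
clock: 31.9
eef_pos: [0.5429, -0.311, 0.2651]
tool_rot: [0.708, 0.002, 0.007, -0.706]
wrist_force: [0.5, -0.4, -0.2]
opening: 0.0853
clock: 32.7
eef_pos: [0.512, 0.0877, 0.2653]
tool_rot: [0.708, -0.001, 0.004, -0.706]
wrist_force: [1.3, 0.2, 0.2]
opening: 0.0857
clock: 33.5
eef_pos: [0.4938, 0.3357, 0.1752]
tool_rot: [0.708, -0.001, 0.003, -0.706]
wrist_force: [-0.1, 0.7, 0.1]
opening: 0.085
scene ((493.6518859863281, 339.15899658203125), 16.59647560119629) [0.49520109 0.33763835 0.12828283]
scene ((542.2119140625, -311.0510559082031), 16.590255737304688) [ 0.54319463 -0.31060599  0.12922446]
wrist ((495.02252197265625, 338.9224548339844), 15.876287460327148) [0.49498312 0.3396081  0.12891417]
```

```bash
python3 -m pendant '[{"xyz":[0.0015,0.003,-0.03],"turn":[0,0,0],"hand":0},{"xyz":[0.0015,0.003,-0.055],"turn":[0,0,0],"hand":0},{"xyz":[0.0015,0.003,-0.075],"turn":[0,0,0],"hand":0},{"xyz":[0.0015,0.003,-0.075],"turn":[0,0,0],"hand":0.1},{"xyz":[0.0015,0.003,-0.075],"turn":[0,0,0],"hand":0.4},{"xyz":[0.0015,0.003,-0.075],"turn":[0,0,0],"hand":1},{"xyz":[0.0015,0.003,-0.075],"turn":[0,0,0],"hand":1},{"xyz":[0.0015,0.003,-0.075],"turn":[0,0,0],"hand":1}]'
python3 -m pendant '[{"xyz":[0,0,0],"turn":[0,0,0],"hand":1},{"xyz":[0,0,0],"turn":[0,0,0],"hand":1}]'
```

```text
clock: 34.4
eef_pos: [0.498, 0.3389, 0.1052]
tool_rot: [-0.707, -0.001, -0.006, 0.707]
wrist_force: [-2.0, -0.2, 6.0]
opening: 0.0304
clock: 34.6
eef_pos: [0.4981, 0.339, 0.1055]
tool_rot: [-0.707, -0.001, -0.006, 0.707]
wrist_force: [0.9, -0.4, -3.0]
opening: 0.0299
```

```bash
python3 -m pendant '[{"xyz":[0,0,0.005],"turn":[0,0,0],"hand":1},{"xyz":[0,0,0.02],"turn":[0,0,0],"hand":1},{"xyz":[0,0,0.05],"turn":[0,0,0],"hand":1},{"xyz":[0,0,0.09],"turn":[0,0,0],"hand":1},{"xyz":[0,0,0.13],"turn":[0,0,0],"hand":1},{"xyz":[0,-0.01,0.16],"turn":[0,0,0],"hand":1},{"xyz":[0,-0.03,0.18],"turn":[0,0,0],"hand":1},{"xyz":[0,-0.06,0.18],"turn":[0,0,0],"hand":1}]'
python3 -m pendant '[{"xyz":[0,-0.04,0],"turn":[0,0,0],"hand":1},{"xyz":[0.005,-0.08,0],"turn":[0,0,0],"hand":1},{"xyz":[0.01,-0.12,0],"turn":[0,0,0],"hand":1},{"xyz":[0.02,-0.16,0],"turn":[0,0,0],"hand":1},{"xyz":[0.025,-0.2,0],"turn":[0,0,0],"hand":1},{"xyz":[0.03,-0.24,0],"turn":[0,0,0],"hand":1},{"xyz":[0.035,-0.28,0],"turn":[0,0,0],"hand":1},{"xyz":[0.04,-0.32,0],"turn":[0,0,0],"hand":1}]'
```

```text
clock: 35.4
eef_pos: [0.4999, 0.2799, 0.2914]
tool_rot: [-0.706, -0.005, -0.009, 0.708]
wrist_force: [0.6, 0.1, -2.5]
opening: 0.0305
clock: 36.2
eef_pos: [0.5398, -0.0418, 0.2927]
tool_rot: [-0.706, -0.006, -0.009, 0.708]
wrist_force: [0.7, -0.1, -2.7]
opening: 0.0304
```

```bash
python3 -m pendant '[{"xyz":[0.004,-0.04,0],"turn":[0,0.6,0],"hand":1},{"xyz":[0.008,-0.08,0],"turn":[0,0.6,0],"hand":1},{"xyz":[0.012,-0.12,0],"turn":[0,0.6,0],"hand":1},{"xyz":[0.016,-0.16,0],"turn":[0,0.6,0],"hand":1},{"xyz":[0.0175,-0.19,0],"turn":[0,0.6,0],"hand":1},{"xyz":[0.0175,-0.199,0],"turn":[0,0.6,0],"hand":1},{"xyz":[0.0175,-0.199,-0.03],"turn":[0,0.6,0],"hand":1},{"xyz":[0.0175,-0.199,-0.06],"turn":[0,0.6,0],"hand":1}]'
python3 - <<'E'
from h import *
p=capture("scene");save("scene8",p);p=capture("wrist");W=world(p);s=sense();print(s["eef_pos"])
E
```

```text
clock: 37.0
eef_pos: [0.5581, -0.2412, 0.2342]
tool_rot: [-0.707, -0.003, -0.007, 0.708]
wrist_force: [-0.3, 0.6, -3.2]
opening: 0.0305
[ 0.55488894 -0.23845238  0.22830022]
```

View pics/scene8.png

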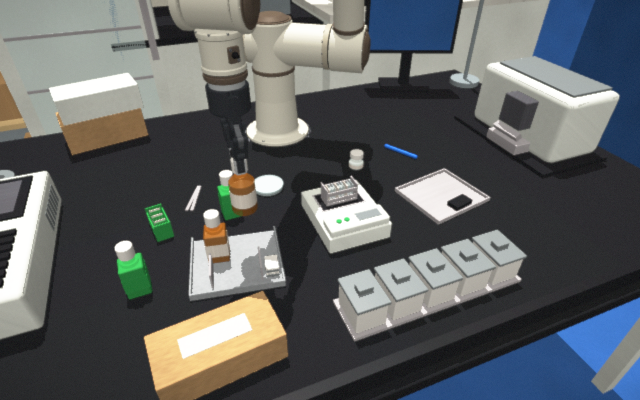

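The square bottle is back at (215,240), the rack is on the plate, and the round bottle is held upright above its spot. I'll lower it.

```bash
python3 -m pendant '[{"xyz":[0.0025,-0.0025,-0.02],"turn":[0,0,0],"hand":1},{"xyz":[0.0025,-0.0025,-0.05],"turn":[0,0,0],"hand":1},{"xyz":[0.0025,-0.0025,-0.08],"turn":[0,0,0],"hand":1},{"xyz":[0.0025,-0.0025,-0.095],"turn":[0,0,0],"hand":1},{"xyz":[0.0025,-0.0025,-0.105],"turn":[0,0,0],"hand":1},{"xyz":[0.0025,-0.0025,-0.11],"turn":[0,0,0],"hand":1},{"xyz":[0.0025,-0.0025,-0.11],"turn":[0,0,0],"hand":1}]'
python3 -m pendant '[{"xyz":[0,0,-0.002],"turn":[0,0,0],"hand":1},{"xyz":[0,0,-0.004],"turn":[0,0,0],"hand":1},{"xyz":[0,0,-0.006],"turn":[0,0,0],"hand":1},{"xyz":[0,0,-0.007],"turn":[0,0,0],"hand":1},{"xyz":[0,0,-0.007],"turn":[0,0,0],"hand":1}]'
```

```text
clock: 37.8
eef_pos: [0.5579, -0.2412, 0.1191]
tool_rot: [-0.704, 0.0, -0.003, 0.71]
wrist_force: [0.1, 0.8, -1.2]
opening: 0.0302
clock: 38.3
eef_pos: [0.5577, -0.2411, 0.112]
tool_rot: [-0.704, 0.0, -0.003, 0.71]
wrist_force: [0.5, -0.2, -3.2]
opening: 0.0303
```

```bash
python3 -m pendant '[{"xyz":[0,0,-0.002],"turn":[-0.5,0,0],"hand":1},{"xyz":[0,0,-0.003],"turn":[-0.5,0,0],"hand":1},{"xyz":[0,0,-0.004],"turn":[-0.5,0,0],"hand":1},{"xyz":[0,0,-0.005],"turn":[-0.5,0,0],"hand":1},{"xyz":[0,0,-0.005],"turn":[-0.5,0,0],"hand":1}]'
python3 -m pendant '[{"xyz":[0,0,-0.0005],"turn":[0,0,0],"hand":1},{"xyz":[0,0,-0.001],"turn":[0,0,0],"hand":1},{"xyz":[0,0,-0.0015],"turn":[0,0,0],"hand":1},{"xyz":[0,0,-0.0015],"turn":[0,0,0],"hand":1}]'
```

```text
clock: 38.8
eef_pos: [0.5576, -0.241, 0.1068]
tool_rot: [0.707, -0.0, 0.003, -0.707]
wrist_force: [-0.0, 0.5, -2.0]
opening: 0.0302
clock: 39.2
eef_pos: [0.5579, -0.2414, 0.1063]
tool_rot: [0.707, -0.0, 0.003, -0.707]
wrist_force: [-1.5, 0.6, 5.9]
opening: 0.0302
```

Contact. Release, rise, retreat, check.

```bash
python3 -m pendant '[{"xyz":[0,0,0.0005],"turn":[0,0,0],"hand":0.6},{"xyz":[0,0,0.0005],"turn":[0,0,0],"hand":0.2},{"xyz":[0,0,0.0005],"turn":[0,0,0],"hand":0},{"xyz":[0,0,0.0005],"turn":[0,0,0],"hand":0},{"xyz":[0,0,0.02],"turn":[0,0,0],"hand":0},{"xyz":[0,0,0.06],"turn":[0,0,0],"hand":0},{"xyz":[0,0,0.11],"turn":[0,0,0],"hand":0},{"xyz":[0,0,0.16],"turn":[0,0,0],"hand":0}]'
python3 -m pendant '[{"xyz":[0,0.04,0.03],"turn":[0,0,0],"hand":0},{"xyz":[-0.01,0.08,0.07],"turn":[0,0,0],"hand":0},{"xyz":[-0.01,0.12,0.11],"turn":[0,0,0],"hand":0},{"xyz":[-0.01,0.13,0.15],"turn":[0,0,0],"hand":0},{"xyz":[-0.01,0.13,0.15],"turn":[0,0,0],"hand":0},{"xyz":[-0.01,0.13,0.15],"turn":[0,0,0],"hand":0},{"xyz":[-0.01,0.13,0.15],"turn":[0,0,0],"hand":0}]'
python3 - <<'E'
from h import *
for n in ["scene","side","wrist"]:
    p=capture(n);W=world(p);save(n+"9",p)
    for l,x,y,z,R in [("rack",.496,.008,.096,.055),("round",.556,-.241,.13,.028),("square",.541,-.311,.13,.028)]:
        t=W[(np.hypot(W[...,0]-x,W[...,1]-y)<R)&(abs(W[...,2]-z)<.004)]
        if len(t)>9: r=cv2.minAreaRect((t[:,:2]*1000).astype(np.float32));print(n,l,len(t),np.round(r[0],1),np.round(r[1],1),round(r[2],1),np.round(t.mean(0),4))
E
```

```text
clock: 40.0
eef_pos: [0.5575, -0.241, 0.2674]
tool_rot: [0.707, -0.0, 0.003, -0.707]
wrist_force: [1.5, 0.2, 0.0]
opening: 0.0855
clock: 40.7
eef_pos: [0.5472, -0.1113, 0.4159]
tool_rot: [-0.707, 0.001, -0.002, 0.707]
wrist_force: [0.4, -0.2, -0.2]
opening: 0.0853
scene rack 53 [496.2   8.2] [84.4 40.3] 89.8 [0.4973 0.0088 0.0946]
scene round 119 [ 553.8 -240.6] [31.2 31.6] 35.6 [ 0.5548 -0.2404  0.1294]
scene square 125 [ 542.3 -310.4] [30.7 32.6] 41.2 [ 0.5433 -0.3107  0.1295]
side rack 125 [496.    9.9] [85.7 39.9] 89.8 [0.4956 0.0124 0.0943]
side round 72 [ 552.4 -237.8] [28.9 29. ] 58.5 [ 0.5512 -0.2369  0.13  ]
side square 71 [ 539.4 -308. ] [30.3 29.2] 27.6 [ 0.5391 -0.3069  0.1297]
wrist rack 203 [497.3   7.9] [82.5 40. ] 89.7 [0.4973 0.0113 0.0945]
wrist round 285 [ 554.1 -240.9] [30.8 30.4] 39.1 [ 0.554  -0.2402  0.1299]
wrist square 258 [ 542.9 -311.5] [30.7 30.8] 25.7 [ 0.5427 -0.3105  0.1298]
```

View pics/wrist9.png

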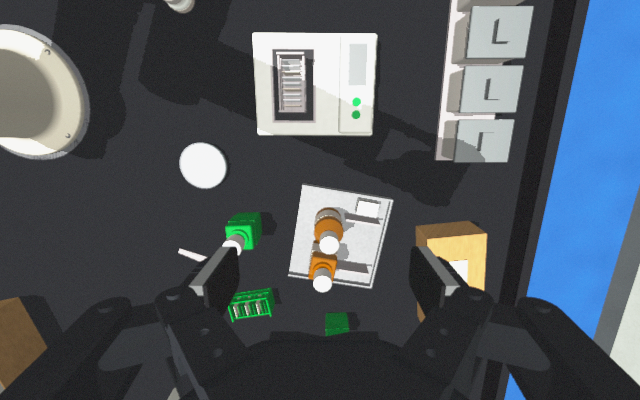

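Both bottles stand upright within about 2 mm of where they started, at (328,230) and (322,270). The rack is centred on the plate at (291,82), and the gripper is clear.

```bash
python3 -c "
from bench import *
print(job_done())"
```

```text
the job is handed in; nothing more can be done
None
```

I moved both bottles to the side tray, set the rack on the warmer plate, put each bottle back on its own spot, and handed the job in at about 41 s on the robot's clock. `job_done()` gives no verdict, so the result rests on the checks below.

- **Rack:** its centre is at about (0.497, 0.009), against a plate centre of about (0.496, 0.008), and it is square to the plate to within 1°.
- **Bottles:** both stand upright, within about 2 mm of their starting positions, with cap tops back at z = 0.130.
- **Gripper and loose items:** the gripper is open and well clear of everything. The cassettes and the black box looked undisturbed in the pictures, but I did not measure them again at the end.
- **Disagreement between cameras:** the side camera read 2–4 mm off the other two, as it already had at the start. No check failed.

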